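# Clamp a freshly glued box: release the eccentric lock, push the jaw home, lock it

## Robot

A 6-joint arm with a two-finger parallel gripper is mounted at the origin on a cart in front of the work surface, level with it; the furniture and walls round the work are solid. World frame = base frame: x ahead of the robot, y to its left, z up, the work surface at z = 0. Lengths are in mm, angles in degrees, forces in N, time in s.
With the tool pointing down it reaches from about 350 to 850 mm from the base axis. Payload 8.1 kg.
Tool frame: the origin (TCP) lies midway between the tips of the shut fingers; the grasp point (between the pads) lies 19 mm behind it; z points along the fingers, y is the line along which they close (so a half turn about z gives the same grasp; the last joint's range is limited). The gripper opens to 85 mm and grips with 20 to 120 N. Pads are 22 mm wide; open, the fingers measure 114 mm over their backs; the gripper's body (76 mm by 85 mm) begins 54 mm behind the grasp point. The pads swing forward as they close: fully open they stand 13 mm farther back than shut.
Start: joints at [-77.601, 7.471, 85.268, -0, 87.261, -4.893], TCP at [178.364, -572.88, 231.292] pointing down, gripper open.
Joint ranges: [-169.43, 169.43], [-51.17, 129.36], [1.28, 143.12], [-76.62, 256.62], [0, 156.53], [-152.29, 152.29]. Speed limits (degrees/s): [136.94, 136.94, 159.86, 180, 180, 180].

## Interface

Orientations are given as [roll, pitch, yaw] about the fixed x, y, z axes, in that order (R = Rz(yaw) Ry(pitch) Rx(roll)).
In Python, from bench import sense, snapshot, camera_params, hand_in, masks_of, pinpoint gives the robot as it stands.
- The arm moves only by the tool step_arm, never from a script. Its argument "targets" is a list of rows, each an object with "angular": the turn, a rotation vector about the tool's x, y, z scaled (see below), a list of three; "dp": the shift along the tool's x, y, z scaled (see below), a list of three; "fingers": the closure, from 0 (fully open) to 1 (shut). A call has exactly 8 rows; each row is the pose to reach, as a shift and turn from the pose commanded when the call began, along the tool's axes at that moment, turning the shorter way round; what a row does not reach only later rows make up. The controller multiplies each number of a shift by 0.2 m and each number of a turn by 180 degrees. A row lasts 1/8 s, in which the tool goes at most 62.5 mm and 10.7 degrees, less where a joint would pass 70% of its speed; a pose out of reach is approached as far as the arm can. A call with a number of a shift or a turn outside -1 to 1 is refused whole. A call with a gripper value outside its range is refused whole. The fingers move at their own pace and stop on an object; "newtons" is the grip in N (left out, the last holds). Time passes only in rows, so rows that repeat a pose let the fingers close, or fill a call up. It gives the time, the measured TCP pose, the force, the opening and the grip force at its end, in the units of the state.
- sense(): the state, without advancing time (a new reading comes with each control period).
- snapshot(name): name is "side" or "top" or "wrist"; returns the picture (480x640x3 uint8, blue, green, red); there is no depth.
- camera_params(name): a dict with "vfov" (degrees; the focal length in pixels is half the picture's height over the tangent of half this angle, whatever the lens; pixels are square), "cx", "cy" (the principal point, pixels), "D" ([k1, k2, p1, p2, k3] as OpenCV has them; the pictures are not rectified), "R" (3x3) and "t" (3): a world point X has camera coordinates R X + t. Camera axes: x right, y down, z forward; pixel columns grow to the right and rows downward; lengths in mm; the calibration is good to about 2 mm. A picture is of the moment at which its call begins: read the wrist's pose just before it. camera_params takes no time and is no camera call; for the wrist camera it gives the pose at the moment of the call.
- hand_in(): hands the job in; it is judged then, once.
Trained networks look in the newest picture that a camera, given by its name, has taken for a name from the list of things; names that differ only in an ending like _2 or _b are one class to them, and where a whole thing is asked for, a point or a joint stands for the part that bears it (a point fixed in the world has none). Each returns a list of dicts, best first, with "conf" (0 to 1); they miss things now and then, are a little off and sometimes report something else, mostly with a low value. They report only what shows in the picture. A call takes as long as a camera call. They do not tell look-alikes from the thing itself.
- masks_of(camera, label): "pixels" (480x640 bool, what is visible of it) and "at" ([column, row] in pixels, amid what is visible of it).
- pinpoint(camera, label): "at" ([column, row] in pixels: a listed point, or the origin of a listed thing).
The state is a dict: "time": time; "joint_pos": joint angles; "qd": joint speeds; "joint_efforts": joint torques, N m; "tool_pos": TCP position; "tcp_rot": TCP orientation; "ft_force": force on the tool from outside, world axes, zero at the start; "wrist_torque": the same for the moment, N m; "finger_gap": finger opening in mm; "grip_force": force on a finger pad.
Only numpy, scipy, OpenCV 4.12 (cv2) and the standard library are available. Lean on these libraries where they do the work, as an engineer would, in place of code of your own. Each camera call takes 0.05 s, during which the arm holds its last target. There are 200 camera calls.

## Task

A freshly glued kraft box stands loose in the box clamp, whose sliding jaw is held back by an eccentric cam. Swing the cam's lever away from you to its far stop so that the low side of the cam lets the jaw pass, push the jaw forward by its round palm knob until it has pressed the box flush and square against the end stop, and then swing the lever back towards you to its first stop so that the cam locks the jaw there. Only push things with the fingers: do not lift or tip the box, and leave the other box, the tape roll and the glue stick where they lie.

Things in the scene. Friction and masses are not known exactly. Their poses are not given: they have to be found in the camera images.
- clamp: Box clamp, fixed on the table: plywood board, x -170 to 190, y -132 to 85 mm in its frame, top at z 18 mm. Origin on the table in the line of the jaw; x = the jaw's forward direction (away from the robot), y left, z up. Side fence left of the box: inner face y 57 mm, x 24 to 146, 52 mm high. Two guides for the jaw: y -45 to 45 mm, x -163 to -7, top z 37 mm.
- jaw (a joint): Sliding jaw, m: 0 fully back, grows forward (clamp +x), range 0 to 0.069; about 2.5 N friction, no spring, stays put. Plate 80 mm wide, top z 77 mm; front face at clamp x = value - 4 mm. A steel tooth on its right meets the cam: while the cam is locked the jaw stops at about 0.009; at the cam's low point it passes. Reads about 0.063 with the box home; the cam can then turn in behind the tooth.
- palm_knob (a point): Centre of the flat rear face of the jaw's black round palm knob (46 mm diameter, axis along the clamp's x, flat face 38 mm across, facing the robot), 62 mm above the table; moves with the jaw: clamp x = -156 mm + joint value, y = 0. The guides (37 mm high) lie below it. Push it along the clamp's +x.
- cam (a joint): Eccentric cam with lever, rad, about the vertical axis at point cam_pivot, anticlockwise from above positive. 0 = first stop: locked, lever points back to the robot, a bit right (195 deg from the clamp's x). 2.44 = far stop: low point, lever points forward right (335 deg). Swings round the clamp's right side; about 1.5 N friction at the grip; stays put. Clears the jaw's tooth only above about 1.8.
- lever_knob (a point): Mid-height of the upright black grip at the end of the cam's lever, 80 mm above the table, 78 mm from the pivot; moves with the lever. The grip is a round post about 19 mm thick, z 56 to 98 mm; the flat lever arm (16 mm wide, z 49 to 57 mm) runs from it to the pivot. Push the grip sideways along its arc about the pivot.
- cam_pivot (a point): Axis of the cam, at clamp x -45, y -85 mm, 48 mm above the table; fixed. Round it turns the steel cam disc, 54 mm in diameter, its centre 9 mm off the axis, z 38 to 49 mm; a bolt head on the axis rises to 62 mm.
- end_stop (a point): Centre of the end stop's rubber face, clamp x 150 mm, y 0, 52 mm above the table, axes as the clamp's. The aluminium end stop is 120 mm wide, its top 76 mm above the table. The box must come to rest against it.
- glued_box: Closed kraft cardboard box standing loose on the clamp's board between jaw and end stop; 91 mm along its x, 100 mm along its y, 68 mm high, about 0.16 kg. Origin at the centre of its underside, z = 18 mm. It starts 12 to 40 mm short of the end stop and a little askew; pressed home, its origin is 45.5 mm before point end_stop.
- waiting_box: A second kraft box of the same size, standing on the table to the left of the clamp; a bystander, loose. Origin at the centre of its underside.
- tape: Roll of clear tape lying flat on the table left of the clamp, 96 mm in diameter, 45 mm high; a bystander, loose. Origin at the centre of its underside.
- glue: White glue stick with an orange cap lying on the table to the right of the clamp's far end, 88 mm long along its y, 25 mm thick; a bystander, loose. Origin at the middle of its underside.
Things that resemble listed ones, but are neither listed nor needed, are in the scene too. What is shaped like the glued_box but purple is not meant.

How it is judged (in metres and radians):
On the way, in this order (a step that is already met when the one before it is completed fails the run):
1. the cam has been turned to its low point (lever within 0.34 rad of the far stop) (value of joint cam above 2.1 rad), for 0.2 s.
2. the jaw has been pushed forward and has pressed the box against the end stop (within 2.5 mm) (value of joint jaw above 0.0605 m and x of glued_box in the frame of end_stop above -0.048 m), for 0.2 s.
At the end, for the whole second after the job is handed in: The cam's lever is back within 0.2 rad of its first stop (locked) behind the jaw's tooth; the jaw is forward within 2.5 mm of its home on the box; the box stands at rest, upright on the board, within 2.5 mm of the end stop and square to it within 0.035 rad, not more than 20 mm off the middle (all of step 2 and value of joint cam below 0.2 rad and y of glued_box in the frame of end_stop between -0.02 and 0.02 m and angle between the x axis of glued_box and the x axis of clamp, either way round below 0.035 rad and angle between glued_box's own z axis and vertical below 0.05 rad and height (world z) of glued_box below 0.022 m and linear speed of glued_box below 0.01 m/s); the robot touches nothing.
It fails at once if the glued box is lifted (more than 10 mm) (height (world z) of glued_box above 0.028 m).
It fails at once if the glued box is tipped (more than 0.2 rad) (angle between glued_box's own z axis and vertical above 0.2 rad).
It fails at once if the waiting box is moved more than 30 mm (distance of waiting_box from where it was at the start of the episode above 0.03 m).
It fails at once if the tape roll is moved more than 30 mm (distance of tape from where it was at the start of the episode above 0.03 m).
It fails at once if the glue stick is moved more than 30 mm (distance of glue from where it was at the start of the episode above 0.03 m).
It also fails if it takes over 72 s, if anything falls off the work surface, if the arm or the gripper's body presses on something with over 40 N, if the wrist force passes 120 N, or if a joint passes its speed limit or range.

## Working session

There is one attempt and no reset: what is moved stays moved. The work goes in short steps, Python scripts to look and compute and a tool call to move; the robot and the scene stay as the last step left them, time stands still between calls to the robot, and variables do not carry over. Pictures are saved under pics/ and viewed, at most 10 in all, crops included, and the job is handed in when it is done.

Besides the shell and the picture viewer there is one more tool, called after ">>>" as name(argument=value, ...), one argument or row to a line, values as JSON. step_arm: Moves the arm, as the interface text tells. Its arguments: {"type":"object","properties":{"targets":{"type":"array","items":{"type":"object","properties":{"angular":{"type":"array","items":{"type":"number","minimum":-1,"maximum":1}},"dp":{"type":"array","items":{"type":"number","minimum":-1,"maximum":1}},"fingers":{"type":"number"}}}},"newtons":{"type":"number"}},"required":["targets"]}

```bash
mkdir -p pics; cat > h.py <<'E'
import numpy as np, cv2
from bench import sense, snapshot, camera_params, hand_in, masks_of, pinpoint
def K(c):
    f=240/np.tan(np.radians(c['vfov']/2)); return np.array([[f,0,c['cx']],[0,f,c['cy']],[0,0,1.]])
def ray(c,uv):
    p=cv2.undistortPoints(np.array([[uv]],float),K(c),np.array(c['D'],float))[0,0]
    R=np.array(c['R']);t=np.array(c['t']); return -R.T@t, R.T@np.array([p[0],p[1],1])
def onz(c,uv,z):
    o,d=ray(c,uv); return o+d*(z-o[2])/d[2]
def proj(c,P):
    r,_=cv2.Rodrigues(np.array(c['R'],float)); return cv2.projectPoints(np.array(P,float).reshape(-1,3),r,np.array(c['t'],float),K(c),np.array(c['D'],float))[0].reshape(-1,2)
E
python3 - <<'E'
from h import *
Z=dict(palm_knob=62,lever_knob=80,cam_pivot=48,end_stop=52,glued_box=18,clamp=0,waiting_box=0,tape=0,glue=0)
for n in ['top','side']:
    im=snapshot(n); cv2.imwrite(f'pics/{n}.png',im); c=camera_params(n)
    for l,z in Z.items():
        for q in pinpoint(n,l)[:3]: print(n,l,round(q['conf'],2),np.round(q['at']),np.round(onz(c,q['at'],z)))
print(sense())
E
```

```text
top palm_knob 0.94 [344. 295.] [452. 127.  62.]
top lever_knob 0.64 [405. 265.] [500.  22.  80.]
top end_stop 0.69 [309. 137.] [748. 184.  52.]
top glued_box 0.84 [318. 176.] [683. 168.  18.]
top glued_box 0.81 [321. 380.] [310. 170.  18.]
top clamp 0.86 [328. 223.] [595. 152.   0.]
top waiting_box 0.79 [234. 182.] [679. 329.   0.]
top glue 0.91 [414. 161.] [716. -18.   0.]
side palm_knob 0.81 [270. 274.] [449. 124.  62.]
side lever_knob 0.73 [318. 297.] [507.  26.  80.]
side cam_pivot 0.93 [345. 289.] [567.  64.  48.]
side cam_pivot 0.22 [317. 297.] [514.  58.  48.]
side end_stop 0.62 [402. 231.] [736. 185.  52.]
side glued_box 0.83 [193. 294.] [314. 160.  18.]
side glued_box 0.61 [377. 252.] [681. 177.  18.]
side clamp 0.82 [340. 272.] [594. 158.   0.]
side waiting_box 0.8 [346. 217.] [674. 336.   0.]
side waiting_box 0.19 [379. 254.] [691. 187.   0.]
side tape 0.84 [262. 239.] [470. 308.   0.]
side glue 0.76 [436. 319.] [714.  -9.   0.]
side glue 0.74 [272. 273.] [466. 196.   0.]
{'time': 1.0, 'joint_pos': array([-7.76001832e+01,  7.47197443e+00,  8.52665627e+01,  1.09139977e-03,
        8.72633590e+01, -4.89226295e+00]), 'qd': array([ 0.06502103,  0.00266714, -0.11234981, -0.05548962, -0.0240215 ,
        0.04381059]), 'joint_efforts': array([ 7.85516222e-04, -5.69333339e+01, -5.00876749e+01, -2.38555322e-04,
        1.56216956e-03,  6.58031155e-06]), 'tool_pos': array([ 178.38170807, -572.87006048,  231.29566214]), 'tcp_rot': array([-1.79998204e+02, -1.24788794e-03,  1.72920276e+01]), 'ft_force': array([0.65200884, 0.09806509, 0.1638019 ]), 'wrist_torque': array([ 0.05021954,  0.0065727 , -0.02690885]), 'grip_force': 0.0, 'finger_gap': 85.39297113187367}
```

View pics/top.png

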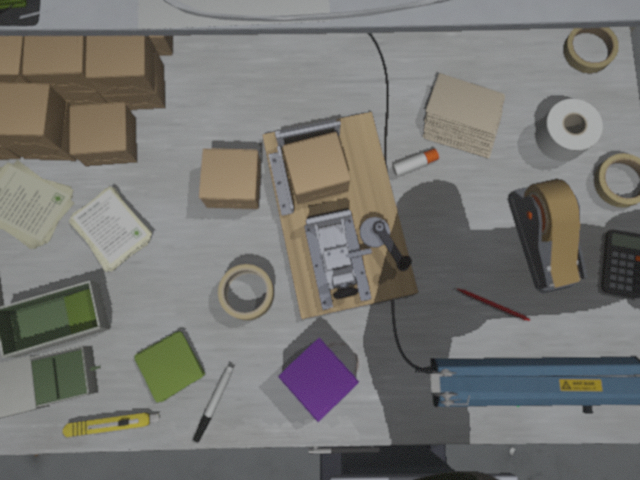

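View pics/side.png

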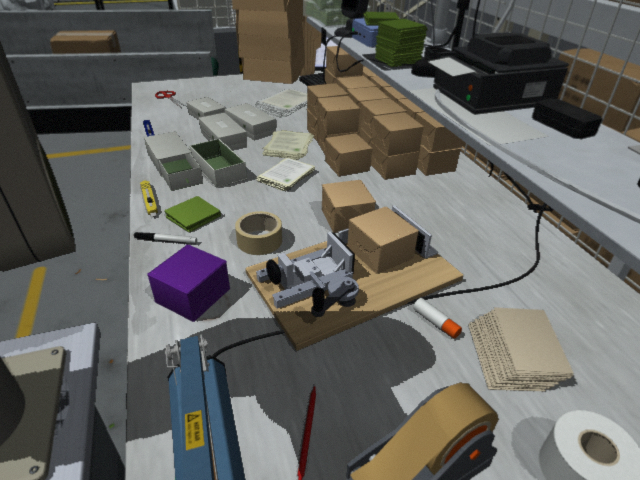

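The top view shows the clamp turned about 12° to the left, with the lever grip near (405,265), the palm knob near (345,293) and the box near (317,168). The purple look-alike is at (318,380), and the lever is in the locked position. Next I fit the clamp pose.

```bash
cat > fit.py <<'E'
from h import *
from scipy.optimize import least_squares
T=camera_params('top');S=camera_params('side')
a=np.radians(195); L=[-45+78*np.cos(a),-85+78*np.sin(a),80]
obs=[(T,[-156,0,62],(344,295)),(T,L,(405,265)),(T,[150,0,52],(309,137)),(S,[-156,0,62],(270,274)),(S,L,(318,297)),(S,[-45,-85,48],(345,289)),(S,[150,0,52],(402,231)),
(T,[190,85,18],(265,131)),(T,[190,-132,18],(373,112)),(T,[-170,-132,18],(415,294)),(T,[-170,85,18],(303,318)),
(S,[190,-132,18],(463,275)),(S,[-170,-132,18],(297,348)),(S,[-170,85,18],(247,270))]
def W(p,P):
    c,s=np.cos(p[2]),np.sin(p[2]); P=np.array(P,float); return np.array([p[0]+c*P[0]-s*P[1],p[1]+s*P[0]+c*P[1],P[2]])
def res(p): return np.concatenate([proj(c,W(p,P))[0]-uv for c,P,uv in obs])
if __name__=='__main__':
    r=least_squares(res,[595,150,.22],loss='soft_l1'); p=r.x
    print(p[:2],np.degrees(p[2])); print(np.round(res(p).reshape(-1,2),1))
    for n,P in dict(lever=L,palm=[-156,0,62],pivot=[-45,-85,48]).items(): print(n,W(p,P))
E
python3 fit.py
```

```text
[600.5138797  152.99650888] 11.218513232841618
[[ 2.8  2.9]
 [-2.5 -1.5]
 [ 1.1 -0.1]
 [-0.9  0.4]
 [-1.8  0.6]
 [ 3.4  0.2]
 [ 5.8 -0.2]
 [-2.3  2.2]
 [-0.2 -1.1]
 [ 3.9 -1.4]
 [-1.9  0.2]
 [ 2.3  0.6]
 [-0.5 -1.4]
 [-1.6 -2.2]]
lever [502.93556323  26.40578254  80.        ]
palm [447.49467408 122.64650542  62.        ]
pivot [572.91058509  60.86585097  48.        ]
```

>>> step_arm(
  targets=[
    {"dp": [0.1, -0.1, 0], "angular": [0, 0, 0], "fingers": 0},
    {"dp": [0.3, -0.3, -0.05], "angular": [0, 0, 0], "fingers": 0},
    {"dp": [0.5, -0.5, -0.1], "angular": [0, 0, 0], "fingers": 0},
    {"dp": [0.7, -0.7, -0.1], "angular": [0, 0, 0], "fingers": 0},
    {"dp": [0.85, -0.85, -0.1], "angular": [0, 0, 0], "fingers": 0},
    {"dp": [0.95, -0.95, -0.1], "angular": [0, 0, 0], "fingers": 0},
    {"dp": [1, -1, -0.1], "angular": [0, 0, 0], "fingers": 0},
    {"dp": [1, -1, -0.1], "angular": [0, 0, 0], "fingers": 0},
  ],
)

```text
time: 2.0
tool_pos: [310.1, -322.3, 251.5]
tcp_rot: [180.0, -0.0, 17.4]
ft_force: [-0.5, -0.1, -0.4]
finger_gap: 85.5
grip_force: 0.0
```

>>> step_arm(
  targets=[
    {"dp": [0.1, -0.1, 0], "angular": [0, 0, 0], "fingers": 0.3},
    {"dp": [0.3, -0.3, 0], "angular": [0, 0, 0], "fingers": 0.3},
    {"dp": [0.5, -0.5, 0], "angular": [0, 0, 0], "fingers": 0.3},
    {"dp": [0.7, -0.7, 0], "angular": [0, 0, 0], "fingers": 0.3},
    {"dp": [0.85, -0.85, 0], "angular": [0, 0, 0], "fingers": 0.3},
    {"dp": [0.95, -0.95, 0], "angular": [0, 0, 0], "fingers": 0.3},
    {"dp": [1, -1, 0], "angular": [0, 0, 0], "fingers": 0.3},
    {"dp": [1, -1, 0], "angular": [0, 0, 0], "fingers": 0.3},
  ],
)

```text
time: 3.0
tool_pos: [441.5, -72.5, 251.1]
tcp_rot: [180.0, 0.0, 17.3]
ft_force: [-0.1, 0.0, -0.4]
finger_gap: 59.7
grip_force: 0.0
```

```bash
python3 - <<'E'
from h import *
s=sense();print(s['time'],s['tool_pos'],s['tcp_rot'],s['finger_gap'])
c=camera_params('wrist');im=snapshot('wrist');cv2.imwrite('pics/w1.png',im)
print(-np.array(c['R']).T@c['t'])
for l,z in dict(palm_knob=62,lever_knob=80,cam_pivot=48).items():
    for q in pinpoint('wrist',l)[:2]: print(l,round(q['conf'],2),np.round(q['at']),np.round(onz(c,q['at'],z)))
E
```

```text
3.0 [441.51398387 -72.52004252 251.10966654] [1.79995824e+02 3.79742878e-02 1.73176173e+01] 59.68536943524971
[513.31990779 -48.63182645 393.23196589]
palm_knob 0.55 [106. 137.] [448. 128.  62.]
lever_knob 0.84 [231. 108.] [504.  24.  80.]
cam_pivot 0.62 [215.  11.] [574.  62.  48.]
```

View pics/w1.png

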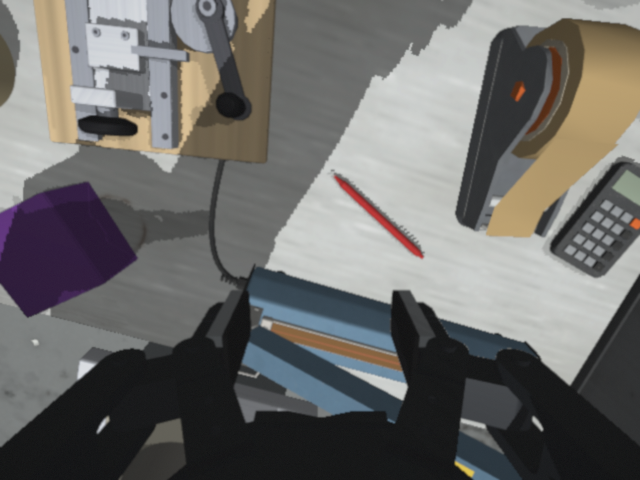

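>>> step_arm(
  targets=[
    {"dp": [0.1, -0.08, 0.1], "angular": [0, 0, -0.02], "fingers": 0.55},
    {"dp": [0.25, -0.2, 0.2], "angular": [0, 0, -0.04], "fingers": 0.55},
    {"dp": [0.38, -0.32, 0.3], "angular": [0, 0, -0.055], "fingers": 0.55},
    {"dp": [0.443, -0.373, 0.4], "angular": [0, 0, -0.055], "fingers": 0.55},
    {"dp": [0.443, -0.373, 0.5], "angular": [0, 0, -0.055], "fingers": 0.55},
    {"dp": [0.443, -0.373, 0.6], "angular": [0, 0, -0.055], "fingers": 0.55},
    {"dp": [0.443, -0.373, 0.6], "angular": [0, 0, -0.055], "fingers": 0.55},
    {"dp": [0.443, -0.373, 0.6], "angular": [0, 0, -0.055], "fingers": 0.55},
  ],
)

```text
time: 4.2
tool_pos: [504.2, 24.9, 132.2]
tcp_rot: [180.0, -0.0, 27.1]
ft_force: [-0.0, 0.6, -0.5]
finger_gap: 38.4
grip_force: 0.0
```

```bash
python3 - <<'E'
from h import *
s=sense();print(s['time'],s['tool_pos'],s['tcp_rot'],s['finger_gap'])
c=camera_params('wrist');im=snapshot('wrist');cv2.imwrite('pics/w2.png',im)
for l,z in dict(palm_knob=62,lever_knob=80,cam_pivot=48,end_stop=52,glued_box=18).items():
    for q in pinpoint('wrist',l)[:2]: print(l,round(q['conf'],2),np.round(q['at']),np.round(onz(c,q['at'],z),1))
E
```

```text
4.2 [504.21563546  24.87566951 132.2030016 ] [ 1.79968800e+02 -4.38821766e-02  2.71414390e+01] 38.36007711239246
palm_knob 0.76 [138. 252.] [452.1 126.7  62. ]
lever_knob 0.81 [322. 259.] [506.1  25.5  80. ]
lever_knob 0.54 [316. 118.] [573.5  64.   80. ]
cam_pivot 0.81 [316. 119.] [573.2  64.2  48. ]
glued_box 0.78 [ 65. 336.] [332.4 169.3  18. ]
```

View pics/w2.png

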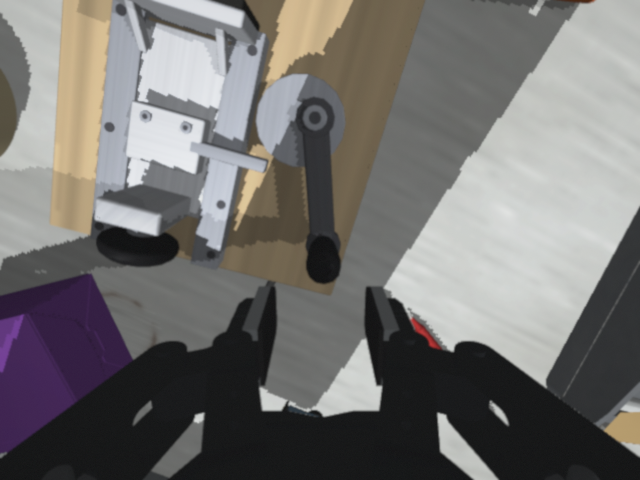

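>>> step_arm(
  targets=[
    {"dp": [0.007, 0, 0.08], "angular": [0, 0, 0], "fingers": 0.55},
    {"dp": [0.007, 0, 0.18], "angular": [0, 0, 0], "fingers": 0.55},
    {"dp": [0.007, 0, 0.28], "angular": [0, 0, 0], "fingers": 0.55},
    {"dp": [0.007, 0, 0.34], "angular": [0, 0, 0], "fingers": 0.55},
    {"dp": [0.011, 0.054, 0.34], "angular": [0, 0, -0.044], "fingers": 0.55},
    {"dp": [0.022, 0.107, 0.34], "angular": [0, 0, -0.089], "fingers": 0.55},
    {"dp": [0.041, 0.159, 0.34], "angular": [0, 0, -0.133], "fingers": 0.55},
    {"dp": [0.066, 0.207, 0.34], "angular": [0, 0, -0.178], "fingers": 0.55},
  ],
)

```text
time: 5.5
tool_pos: [534.1, -5.2, 62.4]
tcp_rot: [-179.9, 0.0, 59.5]
ft_force: [-1.3, 2.0, -0.6]
finger_gap: 38.4
grip_force: 0.9
```

>>> step_arm(
  targets=[
    {"dp": [0.005, 0.061, 0], "angular": [0, 0, -0.05], "fingers": 0.55},
    {"dp": [0.019, 0.121, 0], "angular": [0, 0, -0.1], "fingers": 0.55},
    {"dp": [0.0425, 0.177, 0], "angular": [0, 0, -0.15], "fingers": 0.55},
    {"dp": [0.0745, 0.229, 0], "angular": [0, 0, -0.2], "fingers": 0.55},
    {"dp": [0.114, 0.276, 0], "angular": [0, 0, -0.25], "fingers": 0.55},
    {"dp": [0.161, 0.316, 0], "angular": [0, 0, -0.3], "fingers": 0.55},
    {"dp": [0.213, 0.3475, 0], "angular": [0, 0, -0.35], "fingers": 0.55},
    {"dp": [0.2695, 0.371, 0], "angular": [0, 0, -0.4], "fingers": 0.55},
  ],
)

```text
time: 6.5
tool_pos: [625.6, 3.0, 62.4]
tcp_rot: [-179.9, -0.0, 131.5]
ft_force: [-1.9, -1.3, 0.5]
finger_gap: 37.9
grip_force: 0.9
```

```bash
python3 - <<'E'
from h import *
s=sense();print(s['time'],s['tool_pos'],s['tcp_rot'],s['finger_gap'],s['joint_pos'],s['ft_force'])
c=camera_params('wrist');im=snapshot('wrist');cv2.imwrite('pics/w3.png',im)
for l,z in dict(lever_knob=80,cam_pivot=48).items():
    for q in pinpoint('wrist',l)[:2]: print(l,round(q['conf'],2),np.round(q['at']),np.round(onz(c,q['at'],z),1))
E
```

```text
6.5 [625.5970944    2.9630028   62.38767442] [-1.79926548e+02 -4.30110971e-02  1.31516126e+02] 37.93829737262649 [-4.40965094e+00  1.91954202e+01  8.99274317e+01 -2.41754585e-02
  7.09591429e+01 -4.59179010e+01] [-1.86460477 -1.28302578  0.4943017 ]
lever_knob 0.56 [297. 316.] [616.3   1.5  80. ]
cam_pivot 0.62 [324. 112.] [573.9  65.2  48. ]
```

View pics/w3.png

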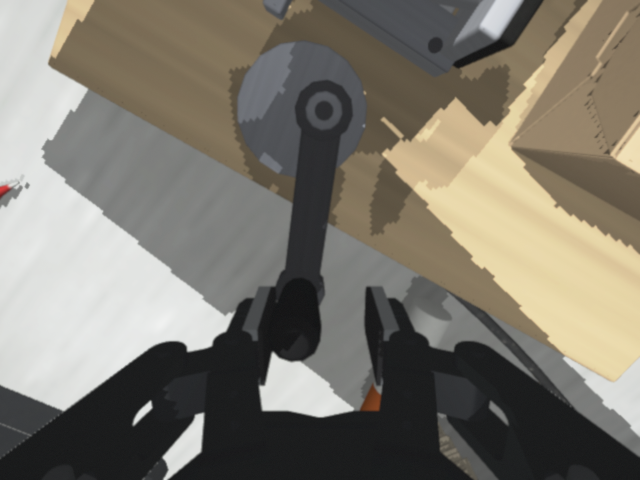

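The grip sits against the left finger at about (297,316) and the lever is moving with the gripper. I'll continue to the far stop.

>>> step_arm(
  targets=[
    {"dp": [0.005, 0.061, 0], "angular": [0, 0, -0.05], "fingers": 0.55},
    {"dp": [0.019, 0.121, 0], "angular": [0, 0, -0.1], "fingers": 0.55},
    {"dp": [0.0425, 0.177, 0], "angular": [0, 0, -0.15], "fingers": 0.55},
    {"dp": [0.0745, 0.229, 0], "angular": [0, 0, -0.2], "fingers": 0.55},
    {"dp": [0.095, 0.256, 0], "angular": [0, 0, -0.228], "fingers": 0.55},
    {"dp": [0.095, 0.256, 0], "angular": [0, 0, -0.228], "fingers": 0.55},
    {"dp": [0.095, 0.256, 0], "angular": [0, 0, -0.228], "fingers": 0.55},
    {"dp": [0.095, 0.256, 0], "angular": [0, 0, -0.228], "fingers": 0.55},
  ],
)

```text
time: 7.65
tool_pos: [651.7, 50.8, 63.3]
tcp_rot: [180.0, -0.0, 172.1]
ft_force: [0.7, -0.2, 0.5]
finger_gap: 38.5
grip_force: 0.0
```

```bash
python3 - <<'E'
from h import *
s=sense();print(s['time'],s['tool_pos'],s['tcp_rot'],s['finger_gap'],s['ft_force'])
c=camera_params('wrist');im=snapshot('wrist')
for l,z in dict(lever_knob=80,cam_pivot=48).items():
    for q in pinpoint('wrist',l)[:2]: print(l,round(q['conf'],2),np.round(q['at']),np.round(onz(c,q['at'],z),1))
E
```

```text
7.65 [651.66285976  50.7974546   63.30425603] [ 1.79997460e+02 -1.88062715e-03  1.72142749e+02] 38.45880125156971 [ 0.66246632 -0.22321403  0.45016612]
lever_knob 0.83 [299. 316.] [647.   44.5  80. ]
lever_knob 0.74 [498. 138.] [589.9 120.9  80. ]
cam_pivot 0.78 [325. 113.] [573.2  65.1  48. ]
```

>>> step_arm(
  targets=[
    {"dp": [0, 0, -0.15], "angular": [0, 0, 0], "fingers": 0.5},
    {"dp": [0, 0, -0.35], "angular": [0, 0, 0], "fingers": 0.5},
    {"dp": [0.05, 0.01, -0.55], "angular": [0, 0, 0], "fingers": 0.6},
    {"dp": [0.25, 0.05, -0.6], "angular": [0, 0, -0.04], "fingers": 1},
    {"dp": [0.5, 0.1, -0.6], "angular": [0, 0, -0.08], "fingers": 1},
    {"dp": [0.75, 0.15, -0.6], "angular": [0, 0, -0.11], "fingers": 1},
    {"dp": [0.9, 0.178, -0.6], "angular": [0, 0, -0.11], "fingers": 1},
    {"dp": [0.9, 0.178, -0.6], "angular": [0, 0, -0.11], "fingers": 1},
  ],
)

```text
time: 8.8
tool_pos: [476.9, 111.2, 183.5]
tcp_rot: [180.0, 0.0, -167.9]
ft_force: [0.5, -0.7, -0.2]
finger_gap: 0.2
grip_force: 0.0
```

```bash
python3 - <<'E'
from h import *
s=sense();print(s['time'],s['tool_pos'],s['tcp_rot'],s['finger_gap'],s['ft_force'])
for n in ['wrist','top']:
  c=camera_params(n);im=snapshot(n)
  for l,z in dict(palm_knob=62,lever_knob=80,glued_box=18,end_stop=52).items():
    for q in pinpoint(n,l)[:2]: print(n,l,round(q['conf'],2),np.round(q['at']),np.round(onz(c,q['at'],z),1))
E
```

```text
8.8 [476.85921568 111.23329066 183.49232772] [ 1.79990485e+02  2.33338858e-02 -1.67875681e+02] 0.2154357676590895 [ 0.48608836 -0.74859532 -0.18464771]
wrist palm_knob 0.92 [348. 200.] [451.1 128.2  62. ]
wrist lever_knob 0.55 [197. 409.] [647.1  43.6  80. ]
wrist glued_box 0.95 [339. 417.] [687.9 177.9  18. ]
wrist glued_box 0.93 [444.  36.] [320.5 175.3  18. ]
top palm_knob 0.48 [345. 294.] [453.6 125.1  62. ]
top palm_knob 0.16 [318. 176.] [667.9 168.6  62. ]
top glued_box 0.84 [315. 175.] [684.4 173.6  18. ]
top end_stop 0.66 [312. 136.] [750.4 179.   52. ]
```

>>> step_arm(
  targets=[
    {"dp": [0.12, 0.05, 0], "angular": [0, 0, 0], "fingers": 1},
    {"dp": [0.251, 0.104, 0.05], "angular": [0, 0, 0], "fingers": 1},
    {"dp": [0.251, 0.104, 0.2], "angular": [0, 0, 0], "fingers": 1},
    {"dp": [0.251, 0.104, 0.35], "angular": [0, 0, 0], "fingers": 1},
    {"dp": [0.251, 0.104, 0.5], "angular": [0, 0, 0], "fingers": 1},
    {"dp": [0.251, 0.104, 0.62], "angular": [0, 0, 0], "fingers": 1},
    {"dp": [0.251, 0.104, 0.68], "angular": [0, 0, 0], "fingers": 1},
    {"dp": [0.251, 0.104, 0.68], "angular": [0, 0, 0], "fingers": 1},
  ],
)

```text
time: 10.3
tool_pos: [424.2, 120.3, 46.7]
tcp_rot: [180.0, -0.1, -167.9]
ft_force: [0.1, -0.1, 0.3]
finger_gap: 0.2
grip_force: 0.0
```

>>> step_arm(
  targets=[
    {"dp": [-0.03, 0, 0], "angular": [0, 0, 0], "fingers": 1},
    {"dp": [-0.06, 0, 0], "angular": [0, 0, 0], "fingers": 1},
    {"dp": [-0.09, 0, 0], "angular": [0, 0, 0], "fingers": 1},
    {"dp": [-0.12, 0, 0], "angular": [0, 0, 0], "fingers": 1},
    {"dp": [-0.15, 0, 0], "angular": [0, 0, 0], "fingers": 1},
    {"dp": [-0.18, 0, 0], "angular": [0, 0, 0], "fingers": 1},
    {"dp": [-0.21, 0, 0], "angular": [0, 0, 0], "fingers": 1},
    {"dp": [-0.24, 0, 0], "angular": [0, 0, 0], "fingers": 1},
  ],
)

```text
time: 11.3
tool_pos: [472.0, 130.4, 47.2]
tcp_rot: [-180.0, -0.0, -167.9]
ft_force: [-1.9, -2.4, 1.6]
finger_gap: 0.2
grip_force: 1.4
```

>>> step_arm(
  targets=[
    {"dp": [-0.02, 0, 0], "angular": [0, 0, 0], "fingers": 1},
    {"dp": [-0.04, 0, 0], "angular": [0, 0, 0], "fingers": 1},
    {"dp": [-0.055, 0, 0], "angular": [0, 0, 0], "fingers": 1},
    {"dp": [-0.07, 0, 0], "angular": [0, 0, 0], "fingers": 1},
    {"dp": [-0.085, 0, 0], "angular": [0, 0, 0], "fingers": 1},
    {"dp": [-0.1, 0, 0], "angular": [0, 0, 0], "fingers": 1},
    {"dp": [-0.11, 0, 0], "angular": [0, 0, 0], "fingers": 1},
    {"dp": [-0.12, 0, 0], "angular": [0, 0, 0], "fingers": 1},
  ],
)

```text
time: 12.3
tool_pos: [495.2, 135.5, 47.2]
tcp_rot: [-180.0, -0.0, -167.9]
ft_force: [-2.4, -3.7, 1.0]
finger_gap: 0.4
grip_force: 1.6
```

```bash
python3 - <<'E'
from h import *
s=sense();print(s['time'],s['tool_pos'],s['ft_force'])
im=snapshot('side'); cv2.imwrite('pics/s2.png',cv2.resize(im[180:360,200:500],None,fx=2.6,fy=2.6,interpolation=cv2.INTER_CUBIC))
E
```

```text
12.3 [495.2000022  135.4708251   47.20512105] [-2.42811833 -3.68377874  1.00433765]
```

View pics/s2.png

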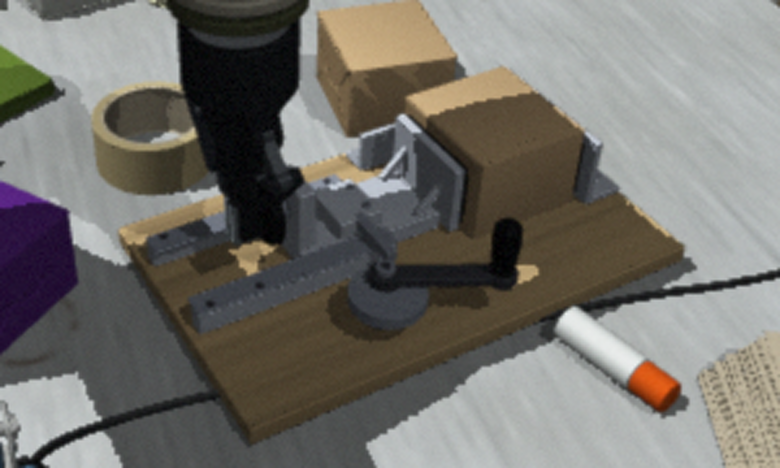

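The jaw is touching the box and the box front at (580,170) is almost at the end stop. I'll push the last few millimetres slowly and watch the force.

>>> step_arm(
  targets=[
    {"dp": [-0.006, 0, 0], "angular": [0, 0, 0], "fingers": 1},
    {"dp": [-0.012, 0, 0], "angular": [0, 0, 0], "fingers": 1},
    {"dp": [-0.018, 0, 0], "angular": [0, 0, 0], "fingers": 1},
    {"dp": [-0.024, 0, 0], "angular": [0, 0, 0], "fingers": 1},
    {"dp": [-0.03, 0, 0], "angular": [0, 0, 0], "fingers": 1},
    {"dp": [-0.034, 0, 0], "angular": [0, 0, 0], "fingers": 1},
    {"dp": [-0.037, 0, 0], "angular": [0, 0, 0], "fingers": 1},
    {"dp": [-0.04, 0, 0], "angular": [0, 0, 0], "fingers": 1},
  ],
)

```text
time: 13.35
tool_pos: [498.3, 136.3, 46.7]
tcp_rot: [-180.0, -0.6, -167.9]
ft_force: [-30.1, -9.3, 23.0]
finger_gap: -0.2
grip_force: 16.0
```

>>> step_arm(
  targets=[
    {"dp": [0.03, 0, 0], "angular": [0, 0, 0], "fingers": 1},
    {"dp": [0.1, 0, 0], "angular": [0, 0, 0], "fingers": 1},
    {"dp": [0.2, 0, 0], "angular": [0, 0, 0], "fingers": 1},
    {"dp": [0.2, 0, -0.1], "angular": [0, 0, 0], "fingers": 1},
    {"dp": [0.2, 0, -0.3], "angular": [0, 0, 0], "fingers": 1},
    {"dp": [0.2, 0, -0.5], "angular": [0, 0, 0], "fingers": 1},
    {"dp": [0.2, 0, -0.7], "angular": [0, 0, 0], "fingers": 0.55},
    {"dp": [0.2, 0, -0.7], "angular": [0, 0, 0], "fingers": 0.55},
  ],
)

```text
time: 14.35
tool_pos: [467.2, 129.7, 192.2]
tcp_rot: [180.0, 0.6, -167.9]
ft_force: [0.0, -0.3, -0.7]
finger_gap: 35.6
grip_force: 0.0
```

```bash
python3 - <<'E'
from h import *
s=sense();print(s['time'],s['tool_pos'],s['tcp_rot'],s['ft_force'])
im=snapshot('top'); cv2.imwrite('pics/t2.png',cv2.resize(im[100:320,240:440],None,fx=2.7,fy=2.7,interpolation=cv2.INTER_CUBIC))
for n in ['top','side']:
  c=camera_params(n); n=='side' and snapshot(n)
  for l,z in dict(palm_knob=62,lever_knob=80,glued_box=18,end_stop=52).items():
    for q in pinpoint(n,l)[:2]: print(n,l,round(q['conf'],2),np.round(q['at']),np.round(onz(c,q['at'],z),1))
E
```

```text
14.35 [467.24144792 129.65238881 192.20135657] [ 179.997665      0.56932156 -167.91650144] [ 0.01103475 -0.26063001 -0.67976759]
top glued_box 0.61 [315. 165.] [705.  174.4  18. ]
top glued_box 0.56 [321. 381.] [308.2 170.1  18. ]
top end_stop 0.78 [311. 140.] [741.8 180.2  52. ]
side palm_knob 0.64 [298. 265.] [502.5 131.5  62. ]
side lever_knob 0.9 [391. 275.] [640.   41.2  80. ]
side glued_box 0.93 [192. 299.] [312.  146.8  18. ]
side glued_box 0.72 [385. 249.] [698.8 179.4  18. ]
```

View pics/t2.png

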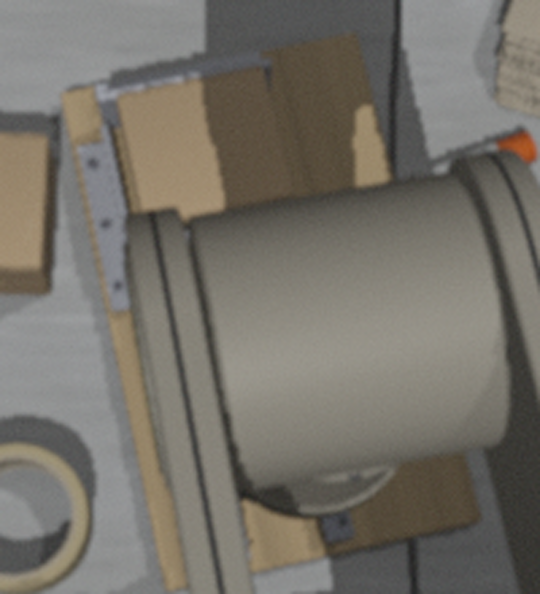

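>>> step_arm(
  targets=[
    {"dp": [-0.12, -0.09, 0], "angular": [0, 0, 0], "fingers": 0.55},
    {"dp": [-0.3, -0.23, 0], "angular": [0, 0, 0.04], "fingers": 0.55},
    {"dp": [-0.5, -0.38, 0], "angular": [0, 0, 0.08], "fingers": 0.55},
    {"dp": [-0.7, -0.53, 0], "angular": [0, 0, 0.111], "fingers": 0.55},
    {"dp": [-0.796, -0.6, 0.1], "angular": [0, 0, 0.111], "fingers": 0.55},
    {"dp": [-0.796, -0.6, 0.2], "angular": [0, 0, 0.111], "fingers": 0.55},
    {"dp": [-0.796, -0.6, 0.27], "angular": [0, 0, 0.111], "fingers": 0.55},
    {"dp": [-0.796, -0.6, 0.27], "angular": [0, 0, 0.111], "fingers": 0.55},
  ],
)

```text
time: 15.85
tool_pos: [642.6, 45.4, 131.3]
tcp_rot: [-180.0, -0.2, 172.1]
ft_force: [1.2, 0.7, -0.2]
finger_gap: 38.5
grip_force: 0.0
```

```bash
python3 - <<'E'
from h import *
s=sense();print(s['time'],s['tool_pos'],s['tcp_rot'],s['finger_gap'])
c=camera_params('wrist');im=snapshot('wrist');cv2.imwrite('pics/w4.png',im)
for l,z in dict(lever_knob=80,cam_pivot=48).items():
    for q in pinpoint('wrist',l)[:2]: print(l,round(q['conf'],2),np.round(q['at']),np.round(onz(c,q['at'],z),1))
E
```

```text
15.85 [642.62313777  45.39950849 131.3008445 ] [-179.98053369   -0.21167884  172.13558745] 38.473838841191515
lever_knob 0.94 [320. 271.] [648.6  45.8  80. ]
cam_pivot 0.69 [337. 134.] [574.6  66.2  48. ]
```

View pics/w4.png

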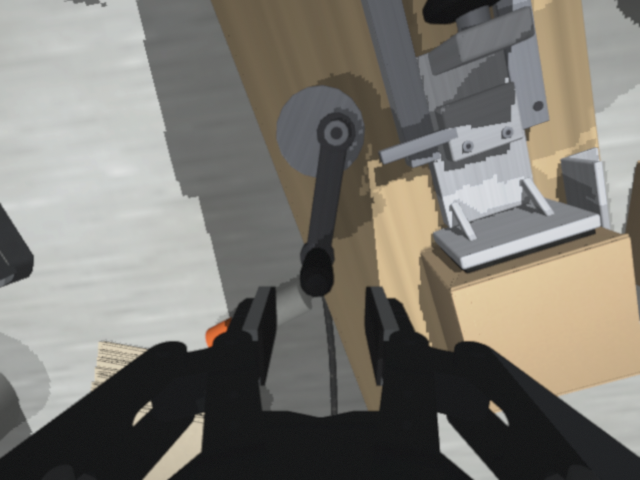

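>>> step_arm(
  targets=[
    {"dp": [-0.022, 0, 0.05], "angular": [0, 0, 0.028], "fingers": 0.55},
    {"dp": [-0.022, 0, 0.12], "angular": [0, 0, 0.028], "fingers": 0.55},
    {"dp": [-0.022, 0, 0.19], "angular": [0, 0, 0.028], "fingers": 0.55},
    {"dp": [-0.022, 0, 0.26], "angular": [0, 0, 0.028], "fingers": 0.55},
    {"dp": [-0.022, 0, 0.32], "angular": [0, 0, 0.028], "fingers": 0.55},
    {"dp": [-0.022, 0, 0.34], "angular": [0, 0, 0.028], "fingers": 0.55},
    {"dp": [-0.022, 0, 0.34], "angular": [0, 0, 0.028], "fingers": 0.55},
    {"dp": [-0.022, 0, 0.34], "angular": [0, 0, 0.028], "fingers": 0.55},
  ],
)

```text
time: 17.0
tool_pos: [649.5, 44.1, 66.0]
tcp_rot: [180.0, 0.1, 167.1]
ft_force: [-0.8, -0.6, -0.3]
finger_gap: 38.7
grip_force: 0.0
```

>>> step_arm(
  targets=[
    {"dp": [0.005, -0.061, 0], "angular": [0, 0, 0.05], "fingers": 0.55},
    {"dp": [0.019, -0.121, 0], "angular": [0, 0, 0.1], "fingers": 0.55},
    {"dp": [0.0425, -0.177, 0], "angular": [0, 0, 0.15], "fingers": 0.55},
    {"dp": [0.0745, -0.229, 0], "angular": [0, 0, 0.2], "fingers": 0.55},
    {"dp": [0.114, -0.276, 0], "angular": [0, 0, 0.25], "fingers": 0.55},
    {"dp": [0.161, -0.316, 0], "angular": [0, 0, 0.3], "fingers": 0.55},
    {"dp": [0.213, -0.3475, 0], "angular": [0, 0, 0.35], "fingers": 0.55},
    {"dp": [0.2695, -0.371, 0], "angular": [0, 0, 0.4], "fingers": 0.55},
  ],
)

```text
time: 18.0
tool_pos: [580.5, -16.2, 66.3]
tcp_rot: [179.9, 0.0, 94.7]
ft_force: [2.0, 1.3, 1.1]
finger_gap: 38.7
grip_force: 0.9
```

```bash
python3 - <<'E'
from h import *
s=sense();print(s['time'],s['tool_pos'],s['tcp_rot'],s['finger_gap'],s['ft_force'])
c=camera_params('wrist');im=snapshot('wrist');cv2.imwrite('pics/w5.png',im)
for l,z in dict(lever_knob=80,cam_pivot=48).items():
    for q in pinpoint('wrist',l)[:2]: print(l,round(q['conf'],2),np.round(q['at']),np.round(onz(c,q['at'],z),1))
E
```

```text
18.0 [580.53606916 -16.21149526  66.34068226] [1.79861304e+02 7.78628568e-03 9.47488757e+01] 38.728123922789635 [1.98233671 1.25492356 1.12604156]
lever_knob 0.6 [344. 314.] [590.2 -11.5  80. ]
cam_pivot 0.86 [320. 111.] [574.2  65.4  48. ]
```

>>> step_arm(
  targets=[
    {"dp": [0.005, -0.061, 0], "angular": [0, 0, 0.05], "fingers": 0.55},
    {"dp": [0.019, -0.121, 0], "angular": [0, 0, 0.1], "fingers": 0.55},
    {"dp": [0.0425, -0.177, 0], "angular": [0, 0, 0.15], "fingers": 0.55},
    {"dp": [0.0745, -0.229, 0], "angular": [0, 0, 0.2], "fingers": 0.55},
    {"dp": [0.114, -0.276, 0], "angular": [0, 0, 0.25], "fingers": 0.55},
    {"dp": [0.161, -0.316, 0], "angular": [0, 0, 0.3], "fingers": 0.55},
    {"dp": [0.213, -0.3475, 0], "angular": [0, 0, 0.35], "fingers": 0.55},
    {"dp": [0.254, -0.366, 0], "angular": [0, 0, 0.388], "fingers": 0.55},
  ],
)

```text
time: 19.15
tool_pos: [503.1, 27.9, 66.0]
tcp_rot: [179.9, -0.0, 25.2]
ft_force: [0.7, -2.3, -0.2]
finger_gap: 38.2
grip_force: 1.0
```

```bash
python3 - <<'E'
from h import *
s=sense();print(s['time'],s['tool_pos'],s['tcp_rot'],s['finger_gap'],s['ft_force'])
c=camera_params('wrist');im=snapshot('wrist');cv2.imwrite('pics/w6.png',im)
for l,z in dict(lever_knob=80,cam_pivot=48).items():
    for q in pinpoint('wrist',l)[:2]: print(l,round(q['conf'],2),np.round(q['at']),np.round(onz(c,q['at'],z),1))
E
```

```text
19.15 [503.10781189  27.94598944  65.9733733 ] [ 1.79926210e+02 -4.18829307e-02  2.51997424e+01] 38.158372204217706 [ 0.6789099  -2.34574894 -0.1525008 ]
lever_knob 0.66 [348. 314.] [510.9  20.7  80. ]
cam_pivot 0.56 [313. 116.] [573.5  65.4  48. ]
```

>>> step_arm(
  targets=[
    {"dp": [0, -0.007, 0], "angular": [0, 0, 0.006], "fingers": 0.55},
    {"dp": [0, -0.014, 0], "angular": [0, 0, 0.011], "fingers": 0.55},
    {"dp": [0.001, -0.02, 0], "angular": [0, 0, 0.017], "fingers": 0.55},
    {"dp": [0.001, -0.027, 0], "angular": [0, 0, 0.022], "fingers": 0.55},
    {"dp": [0.002, -0.034, 0], "angular": [0, 0, 0.028], "fingers": 0.55},
    {"dp": [0.002, -0.041, 0], "angular": [0, 0, 0.033], "fingers": 0.55},
    {"dp": [0.003, -0.048, 0], "angular": [0, 0, 0.039], "fingers": 0.55},
    {"dp": [0.003, -0.048, 0], "angular": [0, 0, 0.039], "fingers": 0.55},
  ],
)

```text
time: 20.3
tool_pos: [498.8, 37.1, 65.2]
tcp_rot: [-180.0, 0.0, 18.2]
ft_force: [0.6, -1.0, 0.6]
finger_gap: 38.0
grip_force: 0.4
```

>>> step_arm(
  targets=[
    {"dp": [0, -0.006, 0], "angular": [0, 0, 0], "fingers": 0.55},
    {"dp": [0, -0.012, 0], "angular": [0, 0, 0], "fingers": 0.55},
    {"dp": [0, -0.018, 0], "angular": [0, 0, 0], "fingers": 0.55},
    {"dp": [0, -0.022, 0], "angular": [0, 0, 0], "fingers": 0.55},
    {"dp": [0, -0.022, 0], "angular": [0, 0, 0], "fingers": 0.55},
    {"dp": [0, -0.022, 0], "angular": [0, 0, 0], "fingers": 0.55},
    {"dp": [0, -0.022, 0], "angular": [0, 0, 0], "fingers": 0.55},
    {"dp": [0, -0.022, 0], "angular": [0, 0, 0], "fingers": 0.55},
  ],
)

```text
time: 21.3
tool_pos: [498.4, 38.1, 65.3]
tcp_rot: [179.7, -0.0, 18.1]
ft_force: [5.2, -16.6, -3.2]
finger_gap: 38.3
grip_force: 8.9
```

```bash
python3 - <<'E'
from h import *
c=camera_params('wrist');im=snapshot('wrist');cv2.imwrite('pics/w7.png',im)
for l,z in dict(lever_knob=80,cam_pivot=48).items():
    for q in pinpoint('wrist',l)[:2]: print(l,round(q['conf'],2),np.round(q['at']),np.round(onz(c,q['at'],z),1))
E
```

```text
lever_knob 0.89 [345. 313.] [505.1  31.2  80. ]
cam_pivot 0.68 [100. 208.] [505.2 145.6  48. ]
cam_pivot 0.65 [320. 116.] [573.2  64.   48. ]
```

View pics/w7.png

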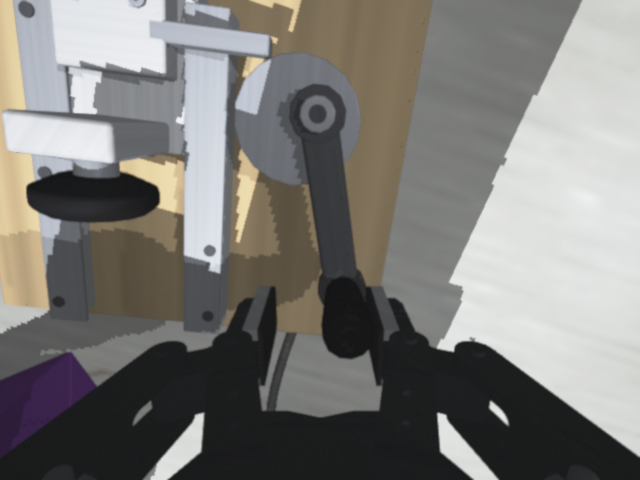

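The cam disc is behind the tooth (tooth at about (240,40)), and the lever is hard against its first stop with 17 N on the grip. I'll centre the gripper on the grip, lift clear and check the box.

>>> step_arm(
  targets=[
    {"dp": [0, 0.02, 0], "angular": [0, 0, 0], "fingers": 0.55},
    {"dp": [0, 0.035, 0], "angular": [0, 0, 0], "fingers": 0.5},
    {"dp": [0, 0.035, -0.05], "angular": [0, 0, 0], "fingers": 0.5},
    {"dp": [0, 0.035, -0.2], "angular": [0, 0, 0], "fingers": 0.5},
    {"dp": [0, 0.035, -0.4], "angular": [0, 0, 0], "fingers": 0.5},
    {"dp": [0, 0.035, -0.6], "angular": [0, 0, 0], "fingers": 0.5},
    {"dp": [0, 0.035, -0.7], "angular": [0, 0, 0], "fingers": 0.5},
    {"dp": [0, 0.035, -0.7], "angular": [0, 0, 0], "fingers": 0.5},
  ],
)

```text
time: 22.45
tool_pos: [501.1, 34.9, 208.0]
tcp_rot: [179.9, -0.3, 18.2]
ft_force: [-0.3, 0.7, -0.4]
finger_gap: 42.8
grip_force: 0.0
```

>>> step_arm(
  targets=[
    {"dp": [0, 0.2, 0], "angular": [0, 0, 0], "fingers": 0.5},
    {"dp": [-0.1, 0.4, 0], "angular": [0, 0, 0], "fingers": 0.5},
    {"dp": [-0.2, 0.6, 0], "angular": [0, 0, 0], "fingers": 0.5},
    {"dp": [-0.2, 0.8, 0], "angular": [0, 0, 0], "fingers": 0.5},
    {"dp": [-0.2, 1, 0], "angular": [0, 0, 0], "fingers": 0.5},
    {"dp": [-0.2, 1, 0], "angular": [0, 0, 0], "fingers": 0.5},
    {"dp": [-0.2, 1, 0], "angular": [0, 0, 0], "fingers": 0.5},
    {"dp": [-0.2, 1, 0], "angular": [0, 0, 0], "fingers": 0.5},
  ],
)

```text
time: 23.45
tool_pos: [523.8, -166.8, 204.8]
tcp_rot: [-180.0, 0.0, 18.3]
ft_force: [0.6, 0.1, 0.1]
finger_gap: 42.9
grip_force: 0.0
```

```bash
python3 - <<'E'
from h import *
im=snapshot('top'); cv2.imwrite('pics/t3.png',cv2.resize(im[100:320,240:440],None,fx=2.7,fy=2.7,interpolation=cv2.INTER_CUBIC))
snapshot('side')
for n in ['top','side']:
  c=camera_params(n)
  for l,z in dict(palm_knob=62,lever_knob=80,glued_box=18,end_stop=52).items():
    for q in pinpoint(n,l)[:2]: print(n,l,round(q['conf'],2),np.round(onz(c,q['at'],z),1))
E
```

```text
top palm_knob 0.69 [583. 154.  62.]
top palm_knob 0.57 [508.5 138.5  62. ]
top lever_knob 0.85 [503.6  31.4  80. ]
top glued_box 0.82 [309.2 170.3  18. ]
top end_stop 0.92 [750.9 184.   52. ]
top end_stop 0.39 [686.8 170.5  52. ]
side palm_knob 0.82 [511.4 137.5  62. ]
side lever_knob 0.75 [501.   33.5  80. ]
side lever_knob 0.34 [565.6  69.1  80. ]
side glued_box 0.64 [318.2 158.1  18. ]
```

View pics/t3.png

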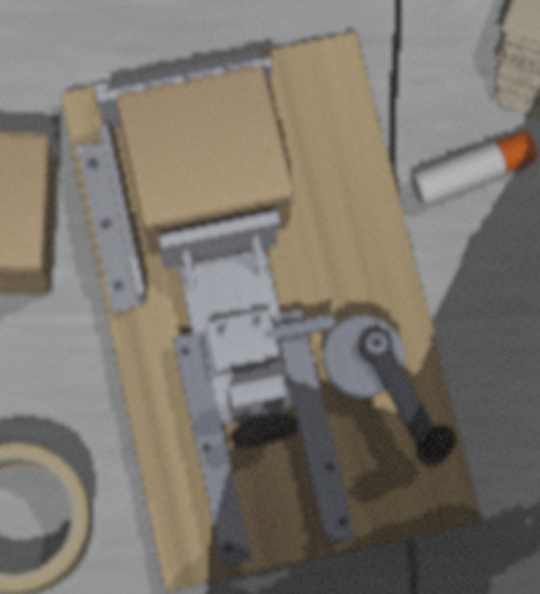

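The box is flush against the end stop, with the jaw against its back. The cam is behind the tooth, the lever grip is at its first stop near (435,440), and the gripper is clear. I'm handing it in.

```bash
python3 -c "
from h import *
print(hand_in())"
```

```text
the job is handed in; nothing more can be done
None
```

The job is handed in: the jaw pressed the box flush against the end stop and the cam is locked behind the jaw's tooth, as far as the pictures and forces show. No verdict was returned, and the joint values could not be read directly.

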